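Set up the hanging rail

ROBOT

A 6-joint arm with a two-finger parallel gripper is mounted at the origin on the work surface. World frame = base frame: x ahead of the robot, y to its left, z up, the work surface at z = 0. Lengths are in m, angles in rad, forces in N, time in s.
With the tool pointing down it reaches from about 0.375 to 0.9 m from the base axis. Payload 3.1 kg.
Tool frame: the origin (TCP) lies midway between the tips of the shut fingers; the grasp point (between the pads) lies 19 mm behind it (manip.pinch_z is the distance from the TCP to the grasp point, in m); z points along the fingers, y is the line along which they close (so a half turn about z gives the same grasp; the last joint's range is limited). The gripper opens to 85 mm and grips with 20 to 120 N. Pads are 22 mm wide; open, the fingers measure 114 mm over their backs; the gripper's body (76 mm by 85 mm) begins 54 mm behind the grasp point. The pads swing forward as they close: fully open they stand 13 mm farther back than shut.
Start: joints at [-1.44, 0.527, 1.433, -0, 1.181, -0.178], TCP at [0.191, -0.595, 0.231] pointing down, gripper open.
Joint ranges: [-3.08, 3.08], [-0.75, 2.2], [0.22, 2.44], [-1.43, 4.57], [0, 2.65], [-2.85, 2.85]. Speed limits (rad/s): [2.79, 2.79, 3.14, 3.14, 3.14, 3.14].

INTERFACE

Orientations are given as a unit quaternion [x, y, z, w].
In Python, from station import manip, viewer, ticket gives the robot as it stands.
- The arm moves only by the shell command python3 -m creep 'ROWS' [FORCE]. ROWS is JSON, a list of rows, each an object with "slide": the shift along the tool's x, y, z in cm, a list of three; "angular": the turn, a rotation vector about the tool's x, y, z in rad, a list of three; "claw": the opening, from -1 (shut) to 1 (fully open). A call has 1 to 10 rows; each row shifts and turns the commanded pose from where the row before left it, along the tool's axes as they then stand; what a row does not reach is not made up. A row lasts 1/12 s, in which the tool goes at most 41.7 mm and 7.16 degrees, less where a joint would pass 70% of its speed; a pose out of reach is approached as far as the arm can. A call with a gripper value outside its range is refused whole. The fingers move at their own pace and stop on an object; FORCE is the grip in N (left out, the last holds). Time passes only in rows, so rows that do not move let the fingers close. It gives the time, the measured TCP pose, the force, the opening and the grip force at its end, in the units of the state.
- manip.sense(): the state, without advancing time (a new reading comes with each control period).
- viewer.snapshot(name): name is "scene" or "top"; returns the picture (480x640x3 uint8, blue, green, red); there is no depth.
- viewer.calibration(name): a dict with "fov_y" (degrees; the focal length in pixels is half the picture's height over the tangent of half this angle, whatever the lens; pixels are square), "cx", "cy" (the principal point, pixels), "k1" (the pictures are not rectified: a ray, as slopes to the right and down, at radius r is drawn at 1 + k1 r^2 times it, then the intrinsics apply), "T" (4x4, takes a point from camera to world coordinates). Camera axes: x right, y up, looking along -z (the intrinsics and any distortion apply to the point x, -y, -z); pixel columns grow to the right and rows downward; lengths in m; the calibration is good to about 2 mm. A picture is of the moment at which its call begins. calibration takes no time and is no camera call.
- ticket.sign_off(): hands the job in; it is judged then, once.
The state is a dict: "t": time; "q": joint angles; "qd": joint speeds; "tau": joint torques, N m; "tcp_pos": TCP position; "tool_rot": TCP orientation; "force": force on the tool from outside, world axes, zero at the start; "ft_torque": the same for the moment, N m; "finger_gap": opening from 0.0 (shut) to 1.0 (fully open); "gripper_force": force on a finger pad.
Only numpy, scipy, OpenCV 4.12 (cv2) and the standard library are available. Lean on these libraries where they do the work, as an engineer would, in place of code of your own. Each camera call takes 0.05 s, during which the arm holds its last target. There are 200 camera calls.

TASK

Get the counter rail ready for use. First press the pedal of the rail's suction foot right down to its stop for a moment and let it come back up; then, without lifting it, push the wide steel hanger off the wooden riser so that it drops astride the rail, and on along the rail until it is up against the collar at the post. Last, take the narrow hanger with the wooden grip from the counter and hang it astride the free stretch of rail between the wide hanger and the riser; leave the crockery and other things where they stand.

Things in the scene. Friction and masses are not known exactly. Their poses are not given: they have to be found in the camera images.
- organiser: Fixed counter organiser: oak riser and brass rail. Origin on the counter below the rail; y runs along the rail from the post (y -150 mm, 18 mm thick, 201 mm tall, foot 80 mm across) to the riser, x level across it, z up. Rail: bar 14 mm thick, axis 192 mm up, held only by the post. Riser: open shelf, top 130 mm up, 130 mm across in x, from y 100 to 340 mm.
- rail_end (a point): Point on the rail's axis (192 mm above the counter) in the face of the brass collar (40 mm across) next to the post, y -132 mm in the organiser's frame; axes as the organiser. The wide hanger is pushed up against this face.
- rail_tip (a point): Point on the rail's axis at its free tip, 10 mm in over the near edge of the riser, 242 mm from rail_end; axes as the organiser.
- pedal (a joint): Hinged spring pedal of the suction foot, a steel plate 40 mm wide and 85 mm long that points away from the post (organiser -y), tip raised. 0 = up, 0.32 rad = pressed to its stop; needs about 8 N at the pad, springs back. Its hinge lies along organiser x at y -190 mm, 21 mm above the counter.
- pedal_pad (a point): Middle of the rubber pad (36 by 34 mm) on top of the pedal, 64 mm from the hinge; about 49 mm above the counter when up, about 28 mm at the stop. Moves with the pedal.
- wide_hanger: Loose steel strap 4 mm thick, 60 mm wide (its y), bent into an upside-down U; stands on the riser about in line with the rail. Height 79 mm; legs 44 mm apart inside, 52 outside (in x); feet turned out and up into 18 mm high hooks, 88 mm over all. No grip on top. 0.15 to 0.31 kg. Origin centre of the underside of its feet; z up.
- wide_arch (a point): Underside of the top of the wide hanger's bend, 75 mm above its origin. On the riser it stands 6 mm higher than the top of the rail; on the rail it rests 7 mm above the rail's axis.
- narrow_hanger: Loose hanger of the same bent strap (79 mm high, legs 44 mm apart inside, 88 mm over all in x) but 30 mm wide along its y, with a square wooden grip on top. Stands on the counter beyond the rail, in one of three places in a row with the canister and candle holder. 0.11 to 0.22 kg. Origin centre of the underside of its feet; z up.
- narrow_arch (a point): Underside of the top of the narrow hanger's bend, 75 mm above its origin; rests 7 mm above the rail's axis when hung.
- narrow_grip (a point): Middle of the wooden grip, a 26 by 26 mm block 42 mm tall, sides along the hanger's x and y, 100 mm above the hanger's origin.
- mug: Bystander: white mug, 72 mm wide, 75 mm high, standing on the counter under the rail. Origin under its centre.
- salt_bowl: Bystander: small white bowl, 68 mm wide, 35 mm high, on the far end of the riser, behind the wide hanger. Origin under its centre.
- canister: Bystander: white canister with wooden lid, 80 mm wide, 105 mm high, on the counter beyond the rail. Origin under its centre.
- candle_holder: Bystander: dark candle holder with a candle stub, 76 mm wide at the foot, 110 mm high, on the counter beyond the rail. Origin under its centre.
- pepper_mill: Bystander: dark wooden pepper mill, 56 mm wide, 155 mm high, right of the row beyond the rail. Origin under its centre.
- cookie_jar: Bystander: white lidded jar, 112 mm wide, 140 mm high, left of the row beyond the rail. Origin under its centre.
There are look-alikes about, which are no part of the job. What is shaped like the wide_hanger but red is not meant.

How it is judged:
On the way, in this order (a step that is already met when the one before it is completed fails the run):
1. the pedal is pressed down to its stop (value of joint pedal above 0.28 rad), for 0.2 s.
2. the wide hanger hangs astride the rail, up against the collar (z of wide_arch in the frame of rail_end between -0.002 and 0.0105 m and x of wide_arch in the frame of rail_end between -0.013 and 0.013 m and y of wide_arch in the frame of rail_end between 0.02 and 0.038 m and angle between wide_hanger's own z axis and vertical below 0.3 rad and angle between the y axis of wide_hanger and the y axis of organiser, either way round below 0.35 rad and linear speed of wide_hanger below 0.03 m/s), for 0.2 s.
3. the narrow hanger hangs astride the rail between the wide hanger and the riser (z of narrow_arch in the frame of rail_end between -0.002 and 0.0105 m and x of narrow_arch in the frame of rail_end between -0.013 and 0.013 m and y of narrow_arch in the frame of rail_end between 0.07 and 0.225 m and angle between narrow_hanger's own z axis and vertical below 0.3 rad and angle between the y axis of narrow_hanger and the y axis of organiser, either way round below 0.35 rad and linear speed of narrow_hanger below 0.03 m/s), for 0.2 s.
At the end, for the whole second after the job is handed in: Both hangers hang at rest astride the rail, upright (0.3 rad), within 13 mm of centred, square to it (0.35 rad): the wide one's edge within 8 mm of the collar, the narrow one's middle 70 to 225 mm from the collar face. The pedal is back up (all of step 2 and all of step 3 and value of joint pedal below 0.06 rad); the robot touches nothing.
It fails at once if the wide hanger is lifted (more than 20 mm above its height on the riser) (height (world z) of wide_arch above 0.225 m).
It fails at once if a bystander is shifted more than 30 mm or tipped (distance of any of mug, salt_bowl, canister, candle_holder, pepper_mill, cookie_jar from where it was at the start of the episode above 0.03 m or angle between any of mug, salt_bowl, canister, candle_holder, pepper_mill, cookie_jar's own z axis and vertical above 0.35 rad).
It also fails if it takes over 64 s, if anything falls off the work surface, if the arm or the gripper's body presses on something with over 40 N, if the wrist force passes 120 N, or if a joint passes its speed limit or range.

## Working session

There is one attempt and no reset: what is moved stays moved. The work goes in short steps, Python scripts to look and compute and a shell command to move; the robot and the scene stay as the last step left them, time stands still between calls to the robot, and variables do not carry over. Pictures are saved under pics/ and viewed, at most 10 in all, crops included, and the job is handed in when it is done.

```bash
ls; mkdir -p pics
python3 - <<'E'
from station import manip, viewer
import cv2, numpy as np
for n in("scene","top"):
    cv2.imwrite(f"pics/{n}0.png",viewer.snapshot(n)); c=viewer.calibration(n)
    print(n,{k:(np.round(v,4).tolist()) for k,v in c.items()})
s=manip.sense(); print({k:np.round(v,3).tolist() for k,v in s.items()})
E
```

```text
pics
scene {'fov_y': 49.6455, 'cx': 313.7498, 'cy': 240.2445, 'k1': 0.0145, 'T': [[0.3238, -0.7427, 0.5862, 1.2397], [0.946, 0.262, -0.1907, -0.2273], [-0.0119, 0.6163, 0.7874, 1.0871], [0.0, 0.0, 0.0, 1.0]]}
top {'fov_y': 47.2221, 'cx': 323.0218, 'cy': 229.4823, 'k1': -0.175, 'T': [[0.0219, 0.9948, -0.0999, 0.383], [-0.9998, 0.0221, 0.0013, 0.0007], [0.0035, 0.0998, 0.995, 1.5417], [0.0, 0.0, 0.0, 1.0]]}
{'t': 0.1, 'q': [-1.44, 0.528, 1.434, 0.0, 1.181, -0.178], 'qd': [0.0, -0.001, -0.002, 0.0, -0.002, 0.0], 'tau': [-0.0, -44.33, -17.859, -0.0, 0.004, -0.0], 'tcp_pos': [0.19, -0.595, 0.23], 'tool_rot': [0.988, 0.154, 0.0, -0.001], 'force': [-0.586, 0.102, -0.914], 'ft_torque': [0.081, -0.01, 0.035], 'gripper_force': 0.0, 'finger_gap': 0.999}
```

View pics/scene0.png

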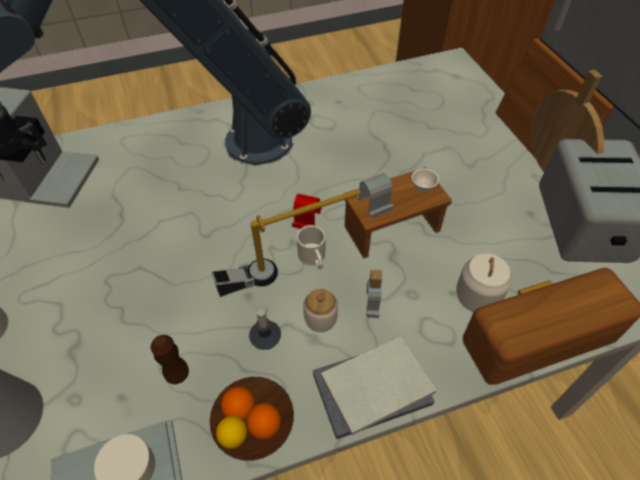

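View pics/top0.png

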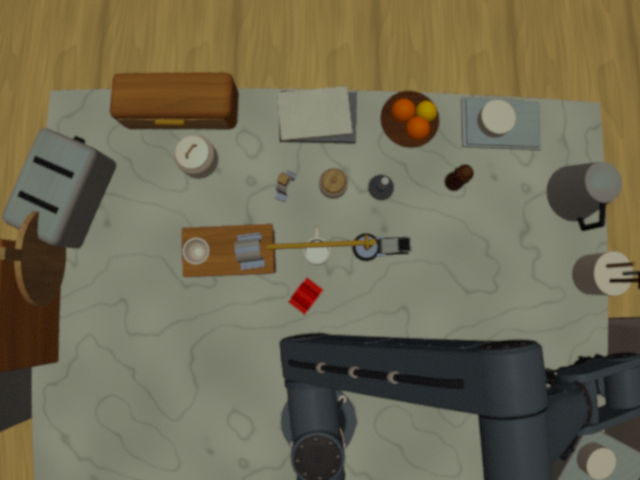

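The scene view shows the wide hanger (grey, 376,195) on the riser, the red look-alike (307,210), the narrow hanger (374,292), the canister (320,308), the candle holder (264,332) and the pedal (232,280). In the top view they are at (249,250), (306,296), (284,184), (333,182), (381,187) and (397,245). I'm enlarging both views to confirm them and get pixel positions.

```bash
cat > h.py <<'E'
import numpy as np, cv2
from station import manip, viewer
def ray(n,u,v):
    c=viewer.calibration(n); f=240/np.tan(np.radians(c['fov_y']/2)); T=np.array(c['T'])
    d=np.array([(u-c['cx'])/f,(v-c['cy'])/f]); p=d.copy()
    for _ in range(20): p=d/(1+c['k1']*(p@p))
    w=T[:3,:3]@np.array([p[0],-p[1],-1]); return T[:3,3],w/np.linalg.norm(w)
def plane(n,uv,z):
    o,d=ray(n,*uv); return o+d*(z-o[2])/d[2]
def tri(a,b):
    o,d=ray("scene",*a); p,e=ray("top",*b)
    s=np.linalg.lstsq(np.c_[d,-e],p-o,rcond=None)[0]
    A,B=o+d*s[0],p+e*s[1]; return (A+B)/2,np.linalg.norm(A-B)
def proj(n,P):
    c=viewer.calibration(n); f=240/np.tan(np.radians(c['fov_y']/2)); T=np.array(c['T'])
    q=T[:3,:3].T@(np.array(P)-T[:3,3]); p=np.array([q[0],-q[1]])/-q[2]
    return p*(1+c['k1']*(p@p))*f+[c['cx'],c['cy']]
E
python3 - <<'E'
import cv2
a=cv2.imread('pics/top0.png')[155:305,170:420]; b=cv2.imread('pics/scene0.png')[155:345,205:465]
cv2.imwrite('pics/topc.png',cv2.resize(a,None,fx=3.2,fy=3.2,interpolation=cv2.INTER_CUBIC))
cv2.imwrite('pics/scenec.png',cv2.resize(b,None,fx=3,fy=3,interpolation=cv2.INTER_CUBIC))
E
```

```text
(no output)
```

View pics/topc.png

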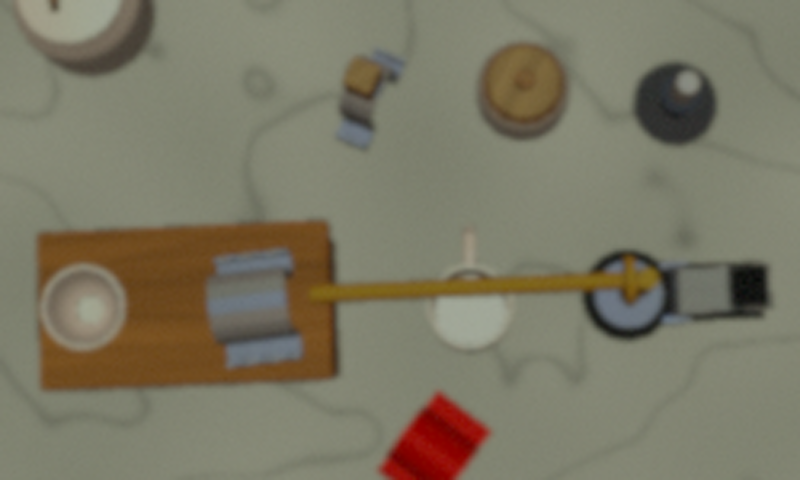

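View pics/scenec.png

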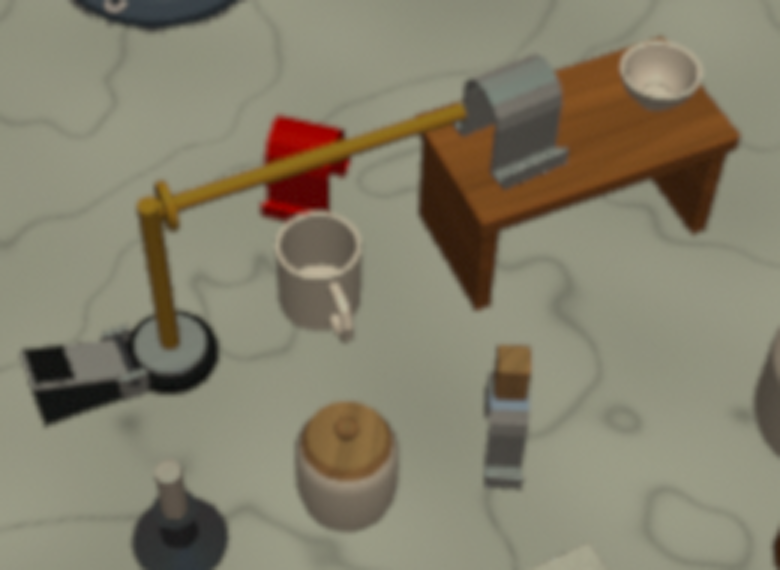

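The enlarged crops confirm it: the grey wide hanger stands on the riser at top-crop (250,305), while the red one (435,440) lies on the counter and is the look-alike. The narrow hanger with the wooden grip is at top-crop (362,100) and scene-crop (512,410). The canister and candle holder have no grip and aren't hanger-shaped.

```bash
cat > m.py <<'E'
from h import *
T=lambda x,y:(170+x/3.2,155+y/3.2); S=lambda x,y:(205+x/3,155+y/3)
np.set_printoptions(precision=4,suppress=True)
for n,a,b in [("collar",(166,205),(631,279)),("pad",(48,362),(750,286)),("griptop",(514,358),(362,73)),("arch",(517,80),(247,303)),("wide upper foot",(530,167),(255,262))]:
    print(n,*tri(S(*a),T(*b)))
for n,p,z in [("tip",(312,293),.192),("railcollar",(625,279),.192),("pad",(750,286),.049),("post foot",(628,293),.01),("pedal mid",(700,289),.04),
 ("riser nearR",(328,222),.13),("riser farR",(336,376),.13),("riser L",(38,234),.13),("riser L2",(41,389),.13),
 ("wf1",(216,259),.148),("wf2",(291,252),.148),("wf3",(228,365),.148),("wf4",(301,357),.148),
 ("nf1",(375,54),.018),("nf2",(403,70),.018),("nf3",(338,136),.018),("nf4",(368,146),.018),("grip",(362,73),.121)]:
    print(n,plane("top",T(*p),z)[:2])
# grip by colour
for n in("scene","top"):
    im=cv2.imread(f"pics/{n}0.png"); h=cv2.cvtColor(im,cv2.COLOR_BGR2HSV)
    m=cv2.inRange(h,(8,70,60),(25,255,255)); r=(355,260,400,300) if n=="scene" else (270,165,300,195)
    k=np.zeros_like(m);k[r[1]:r[3],r[0]:r[2]]=m[r[1]:r[3],r[0]:r[2]]
    c=max(cv2.findContours(k,0,2)[0],key=cv2.contourArea); print(n,cv2.minAreaRect(c),cv2.boundingRect(c), h[k>0][:,2].min(),h[k>0][:,2].max())
E
python3 m.py
```

```text
collar [ 0.4895 -0.1095  0.1945] 0.0019928352056544072
pad [ 0.4968 -0.2234  0.0516] 0.0018844434130298347
griptop [0.6598 0.1071 0.1221] 0.0006213049703391601
arch [0.4641 0.185  0.2022] 0.0026433024738070614
wide upper foot [0.5009 0.1876 0.1369] 0.0007273417423242855
tip [0.4731 0.135 ]
railcollar [ 0.4893 -0.1061]
pad [ 0.4969 -0.2247]
post foot [ 0.4914 -0.1233]
pedal mid [ 0.4941 -0.1828]
riser nearR [0.5351 0.13  ]
riser farR [0.4109 0.1198]
riser L [0.5201 0.3678]
riser L2 [0.394  0.3597]
wf1 [0.5015 0.2173]
wf2 [0.5085 0.1572]
wf3 [0.4172 0.2047]
wf4 [0.425  0.1466]
nf1 [0.6973 0.1036]
nf2 [0.6834 0.0784]
nf3 [0.6233 0.1339]
nf4 [0.615  0.1073]
grip [0.6599 0.1069]
scene ((375.5, 278.5), (17.0, 11.0), 90.0) (370, 270, 12, 18) 72 140
top ((282.8000183105469, 178.90000915527344), (10.28591251373291, 10.733125686645508), 26.56505012512207) (277, 173, 12, 13) 70 124
```

```bash
python3 -m creep '[{"slide":[0,0,0],"angular":[0,0,-0.12],"claw":-1},{"slide":[0,0,0],"angular":[0,0,-0.12],"claw":-1},{"slide":[0,0,0],"angular":[0,0,-0.12],"claw":-1},{"slide":[0,0,0],"angular":[0,0,-0.12],"claw":-1},{"slide":[0,0,0],"angular":[0,0,-0.12],"claw":-1},{"slide":[0,0,0],"angular":[0,0,-0.12],"claw":-1},{"slide":[0,0,0],"angular":[0,0,-0.12],"claw":-1},{"slide":[0,0,0],"angular":[0,0,-0.12],"claw":-1},{"slide":[0,0,0],"angular":[0,0,-0.12],"claw":-1},{"slide":[0,0,0],"angular":[0,0,-0.12],"claw":-1}]' 60
python3 -m creep '[{"slide":[0,0,0],"angular":[0,0,-0.12],"claw":-1},{"slide":[0,0,0],"angular":[0,0,0],"claw":-1}]'
cat > w.py <<'E'
# where: pose in the organiser frame, and tool-axis shift (cm) to a given organiser point
import sys; from h import *; from scipy.spatial.transform import Rotation as R
O=np.array([.480,.025,0]); A=R.from_euler('z',.067)
def go():
    s=manip.sense(); t=R.from_quat(s['tool_rot']); p=np.array(s['tcp_pos'])
    x=t.as_matrix()[:,0]; print("t",s['t'],"world",p.round(4),"org",A.inv().apply(p-O).round(4),"yaw",round(np.arctan2(x[1],x[0]),3),"tilt",t.as_matrix()[:,2].round(3),"F",np.round(s['force'],1),"q",np.round(s['q'],2),"gap",round(s['finger_gap'],3),round(s['gripper_force'],1))
    for a in sys.argv[1:]:
        g=np.array([float(v) for v in a.split(',')]); print("to",a,"slide cm",(100*t.inv().apply(O+A.apply(g)-p)).round(2))
go()
E
python3 w.py 0,-.252,.1
```

```text
t: 0.93
tcp_pos: [0.1905, -0.5948, 0.2307]
tool_rot: [0.726, 0.687, 0.0, -0.001]
force: [0.3, -0.2, 0.7]
finger_gap: 0.002
gripper_force: 0.0
t: 1.1
tcp_pos: [0.1905, -0.5948, 0.2308]
tool_rot: [0.685, 0.728, 0.0, -0.0]
force: [-0.6, -0.3, 0.4]
finger_gap: -0.0
gripper_force: 0.0
t 1.1 world [ 0.1905 -0.5948  0.2308] org [-0.3303 -0.5991  0.2308] yaw 1.632 tilt [-0.     0.001 -1.   ] F [-0.6 -0.3  0.4] q [-1.44  0.53  1.43  0.    1.18 -1.5 ] gap -0.0 0.0
to 0,-.252,.1 slide cm [34.89 32.82 13.12]
```

```bash
python3 -m creep '[{"slide":[2.7,2.5,0],"angular":[0,0,0],"claw":-1},{"slide":[2.7,2.5,0],"angular":[0,0,0],"claw":-1},{"slide":[2.7,2.5,0],"angular":[0,0,0],"claw":-1},{"slide":[2.7,2.5,0],"angular":[0,0,0],"claw":-1},{"slide":[2.7,2.5,0],"angular":[0,0,0],"claw":-1},{"slide":[2.7,2.5,0],"angular":[0,0,0],"claw":-1},{"slide":[2.7,2.5,0],"angular":[0,0,0],"claw":-1},{"slide":[2.7,2.5,0],"angular":[0,0,0],"claw":-1},{"slide":[2.7,2.5,0],"angular":[0,0,0],"claw":-1},{"slide":[2.7,2.5,0],"angular":[0,0,0],"claw":-1}]'
python3 w.py 0,-.252,.07
```

```text
t: 1.93
tcp_pos: [0.425, -0.3093, 0.2312]
tool_rot: [0.687, 0.726, 0.0, -0.0]
force: [0.7, 0.2, 0.1]
finger_gap: -0.004
gripper_force: 0.0
t 1.9333 world [ 0.425  -0.3093  0.2312] org [-0.0773 -0.3299  0.2312] yaw 1.626 tilt [-0.  0. -1.] F [0.7 0.2 0.1] q [-0.84  0.39  1.68  0.    1.07 -0.9 ] gap -0.004 0.0
to 0,-.252,.07 slide cm [ 7.87  7.64 16.12]
```

```bash
python3 -m creep '[{"slide":[2.6,2.6,0],"angular":[0,0,0],"claw":-1},{"slide":[2.6,2.6,0],"angular":[0,0,0],"claw":-1},{"slide":[2.6,2.5,0],"angular":[0,0,0],"claw":-1},{"slide":[0,0,4],"angular":[0,0,0],"claw":-1},{"slide":[0,0,4],"angular":[0,0,0],"claw":-1},{"slide":[0,0,4],"angular":[0,0,0],"claw":-1},{"slide":[0,0,4],"angular":[0,0,0],"claw":-1},{"slide":[0,0,0],"angular":[0,0,0],"claw":-1},{"slide":[0,0,0],"angular":[0,0,0],"claw":-1}]'
python3 w.py 0,-.252,.03
python3 - <<'E'
from h import *
cv2.imwrite('pics/s1.png',cv2.resize(viewer.snapshot("scene")[200:340,180:400],None,fx=3,fy=3,interpolation=cv2.INTER_CUBIC))
E
```

```text
t: 2.68
tcp_pos: [0.4948, -0.2273, 0.069]
tool_rot: [0.687, 0.727, -0.0, -0.004]
force: [0.6, -0.1, 1.2]
finger_gap: 0.001
gripper_force: 0.0
t 2.6833 world [ 0.4948 -0.2273  0.069 ] org [-0.0021 -0.2527  0.069 ] yaw 1.628 tilt [-0.006  0.004 -1.   ] F [ 0.6 -0.1  1.2] q [-0.64  0.67  1.76  0.    0.72 -0.69] gap 0.001 0.0
to 0,-.252,.03 slide cm [0.06 0.23 3.9 ]
```

View pics/s1.png

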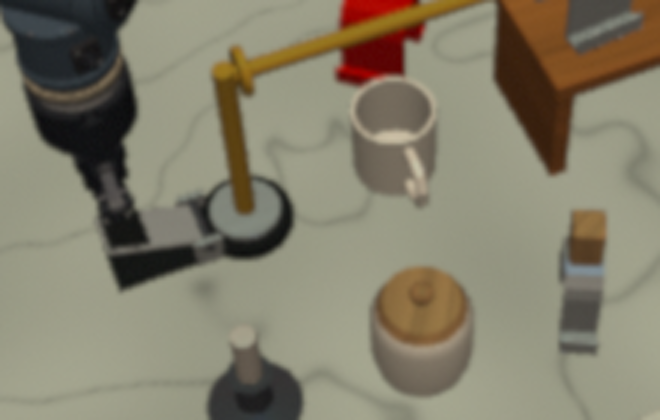

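The fingertips are right above the black pad, at crop (118,215). Pressing now.

```bash
python3 -m creep '[{"slide":[0,0,1.5],"angular":[0,0,0],"claw":-1},{"slide":[0,0,1],"angular":[0,0,0],"claw":-1},{"slide":[0,0,0.8],"angular":[0,0,0],"claw":-1},{"slide":[0,0,0.8],"angular":[0,0,0],"claw":-1},{"slide":[0,0,0.2],"angular":[0,0,0],"claw":-1},{"slide":[0,0,0],"angular":[0,0,0],"claw":-1}]'; python3 w.py
```

```text
t: 3.23
tcp_pos: [0.499, -0.2312, 0.0304]
tool_rot: [0.686, 0.728, 0.0, 0.004]
force: [0.1, -2.8, 6.6]
finger_gap: -0.002
gripper_force: 3.1
t 3.2333 world [ 0.499  -0.2312  0.0304] org [ 0.0018 -0.2569  0.0304] yaw 1.629 tilt [ 0.006 -0.005 -1.   ] F [ 0.1 -2.8  6.6] q [-0.64  0.74  1.77 -0.    0.63 -0.69] gap -0.002 3.1
```

```bash
python3 -m creep '[{"slide":[0,0,0.4],"angular":[0,0,0],"claw":-1},{"slide":[0,0,0.3],"angular":[0,0,0],"claw":-1},{"slide":[0,0,0],"angular":[0,0,0],"claw":-1}]'; python3 w.py
```

```text
t: 3.48
tcp_pos: [0.4992, -0.2315, 0.0273]
tool_rot: [0.686, 0.728, 0.0, 0.005]
force: [-4.2, -1.4, 31.9]
finger_gap: -0.001
gripper_force: 15.8
t 3.4833 world [ 0.4992 -0.2315  0.0273] org [ 0.0019 -0.2572  0.0273] yaw 1.63 tilt [ 0.007 -0.007 -1.   ] F [-4.2 -1.4 31.9] q [-0.64  0.74  1.77 -0.    0.62 -0.69] gap -0.001 15.8
```

```bash
python3 -m creep '[{"slide":[0,0,0],"angular":[0,0,0],"claw":-1},{"slide":[0,0,0],"angular":[0,0,0],"claw":-1},{"slide":[0,0,0],"angular":[0,0,0],"claw":-1},{"slide":[0,0,0],"angular":[0,0,0],"claw":-1},{"slide":[0,0,-1.5],"angular":[0,0,0],"claw":-1},{"slide":[0,0,-3],"angular":[0,0,0],"claw":-1},{"slide":[0,0,-4],"angular":[0,0,0],"claw":-1},{"slide":[0,0,-4],"angular":[0,0,0],"claw":-1},{"slide":[0,0,-4],"angular":[0,0,0],"claw":-1},{"slide":[0,0,-4],"angular":[0,0,0],"claw":-1}]'; python3 -m creep '[{"slide":[0,0,-4],"angular":[0,0,0],"claw":-0.06},{"slide":[0,0,-1],"angular":[0,0,0],"claw":-0.06}]'; python3 w.py -.003,.23,.27
```

```text
t: 4.32
tcp_pos: [0.4959, -0.228, 0.2294]
tool_rot: [0.686, 0.727, 0.0, 0.0]
force: [0.4, -0.8, -0.7]
finger_gap: -0.001
gripper_force: 0.0
t: 4.48
tcp_pos: [0.4991, -0.2301, 0.2845]
tool_rot: [0.686, 0.728, 0.001, 0.007]
force: [1.7, 0.3, -0.3]
finger_gap: 0.274
gripper_force: 0.0
t 4.4833 world [ 0.4991 -0.2301  0.2845] org [ 0.002  -0.2558  0.2845] yaw 1.63 tilt [ 0.012 -0.008 -1.   ] F [ 1.7  0.3 -0.3] q [-0.64  0.36  1.57  0.    1.2  -0.69] gap 0.274 0.0
to -.003,.23,.27 slide cm [48.59 -0.91  1.01]
```

```bash
python3 -m creep '[{"slide":[4,0,0],"angular":[0,0,0],"claw":-0.06},{"slide":[4,0,0],"angular":[0,0,0],"claw":-0.06},{"slide":[4,0,0],"angular":[0,0,0],"claw":-0.06},{"slide":[4,0,0],"angular":[0,0,0],"claw":-0.06},{"slide":[4,0,0],"angular":[0,0,0],"claw":-0.06},{"slide":[4,0,0],"angular":[0,0,0],"claw":-0.06},{"slide":[4,0,0],"angular":[0,0,0],"claw":-0.06},{"slide":[4,0,0],"angular":[0,0,0],"claw":-0.06},{"slide":[4,0,0],"angular":[0,0,0],"claw":-0.06},{"slide":[4,0,0],"angular":[0,0,0],"claw":-0.06}]';python3 -m creep '[{"slide":[4,0,0],"angular":[0,0,0],"claw":-0.06},{"slide":[4,0,0],"angular":[0,0,0],"claw":-0.06},{"slide":[0,0,0],"angular":[0,0,0],"claw":-0.06}]'; python3 w.py -.004,.228,.17
```

```text
t: 5.32
tcp_pos: [0.4717, 0.1727, 0.277]
tool_rot: [0.686, 0.727, 0.0, 0.0]
force: [0.5, -0.4, 0.2]
finger_gap: 0.469
gripper_force: 0.0
t: 5.57
tcp_pos: [0.4666, 0.257, 0.2771]
tool_rot: [0.684, 0.73, 0.002, -0.001]
force: [-0.0, -1.1, 0.3]
finger_gap: 0.47
gripper_force: 0.0
t 5.5667 world [0.4666 0.257  0.2771] org [0.0022 0.2324 0.2771] yaw 1.636 tilt [ 0.001  0.004 -1.   ] F [-0.  -1.1  0.3] q [0.29 0.35 1.61 0.   1.18 0.22] gap 0.47 0.0
to -.004,.228,.17 slide cm [-0.48 -0.63 10.7 ]
```

```bash
python3 -m creep '[{"slide":[0,-0.6,0],"angular":[0,0,0],"claw":-0.2},{"slide":[0,0,3],"angular":[0,0,0],"claw":-0.2},{"slide":[0,0,4],"angular":[0,0,0],"claw":-0.2},{"slide":[0,0,4],"angular":[0,0,0],"claw":-0.2},{"slide":[0,0,0],"angular":[0,0,0],"claw":-0.2}]'; python3 w.py
python3 - <<'E'
from h import *
a=cv2.resize(viewer.snapshot("scene")[140:270,320:470],None,fx=3,fy=3,interpolation=cv2.INTER_CUBIC)
b=cv2.resize(viewer.snapshot("top")[200:330,170:285],None,fx=3,fy=3,interpolation=cv2.INTER_CUBIC)
cv2.imwrite('pics/s2.png',np.hstack([a,b]))
E
```

```text
t: 5.98
tcp_pos: [0.4563, 0.247, 0.16]
tool_rot: [0.687, 0.727, -0.007, -0.004]
force: [-1.2, -1.4, -1.3]
finger_gap: 0.403
gripper_force: 0.0
t 5.9833 world [0.4563 0.247  0.16  ] org [-0.0087  0.2231  0.16  ] yaw 1.628 tilt [-0.016 -0.005 -1.   ] F [-1.2 -1.4 -1.3] q [ 0.28  0.49  1.76 -0.    0.91  0.22] gap 0.403 0.0
```

View pics/s2.png

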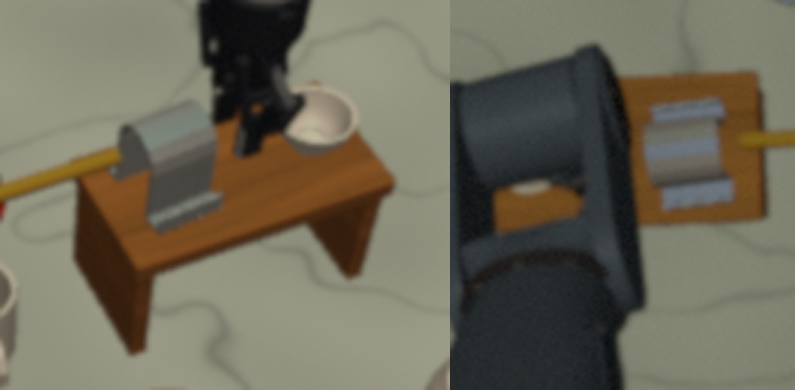

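The fingers stand behind the wide hanger (front view, crop 245,120), clear of the bowl (320,115). The top view shows the hanger in line with the rail. Pushing gently.

```bash
python3 -m creep '[{"slide":[-1,0,0],"angular":[0,0,0],"claw":-0.2},{"slide":[-1,0,0],"angular":[0,0,0],"claw":-0.2},{"slide":[-0.6,0,0],"angular":[0,0,0],"claw":-0.2},{"slide":[-0.5,0,0],"angular":[0,0,0],"claw":-0.2},{"slide":[-0.5,0,0],"angular":[0,0,0],"claw":-0.2},{"slide":[-0.5,0,0],"angular":[0,0,0],"claw":-0.2},{"slide":[-0.5,0,0],"angular":[0,0,0],"claw":-0.2},{"slide":[-0.5,0,0],"angular":[0,0,0],"claw":-0.2},{"slide":[0,0,0],"angular":[0,0,0],"claw":-0.2},{"slide":[0,0,0],"angular":[0,0,0],"claw":-0.2}]'; python3 w.py
python3 - <<'E'
from h import *
a=cv2.resize(viewer.snapshot("scene")[140:270,300:450],None,fx=3,fy=3,interpolation=cv2.INTER_CUBIC)
b=cv2.resize(viewer.snapshot("top")[200:330,170:285],None,fx=3,fy=3,interpolation=cv2.INTER_CUBIC)
cv2.imwrite('pics/s3.png',np.hstack([a,b]))
E
```

```text
t: 6.92
tcp_pos: [0.4648, 0.1988, 0.166]
tool_rot: [0.686, 0.728, -0.001, -0.0]
force: [0.5, -0.7, 0.2]
finger_gap: 0.405
gripper_force: 0.0
t 6.9167 world [0.4648 0.1988 0.166 ] org [-0.0035  0.1744  0.166 ] yaw 1.63 tilt [-0.001 -0.001 -1.   ] F [ 0.5 -0.7  0.2] q [ 0.18  0.47  1.79 -0.    0.88  0.12] gap 0.405 0.0
```

View pics/s3.png

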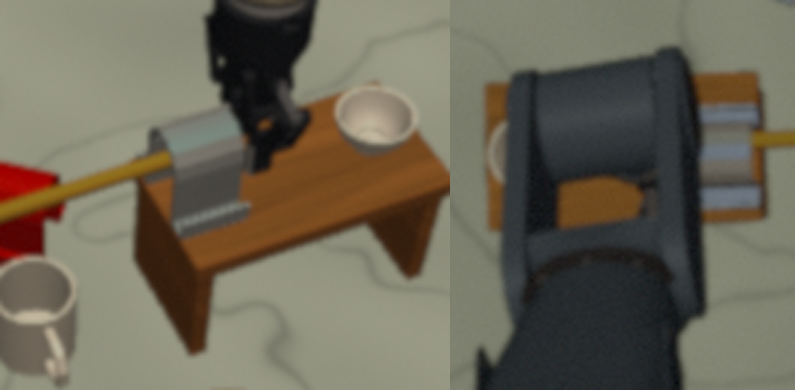

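The hanger has squared up and the rail tip is entering its arch, at crop (170,160). I'll carry on pushing.

```bash
python3 -m creep '[{"slide":[-0.6,0,0],"angular":[0,0,0],"claw":-0.2},{"slide":[-0.6,0,0],"angular":[0,0,0],"claw":-0.2},{"slide":[-0.6,0,0],"angular":[0,0,0],"claw":-0.2},{"slide":[-0.6,0,0],"angular":[0,0,0],"claw":-0.2},{"slide":[-0.6,0,0],"angular":[0,0,0],"claw":-0.2},{"slide":[-0.6,0,0],"angular":[0,0,0],"claw":-0.2},{"slide":[-0.6,0,0],"angular":[0,0,0],"claw":-0.2},{"slide":[-0.6,0,0],"angular":[0,0,0],"claw":-0.2},{"slide":[-0.6,0,0],"angular":[0,0,0],"claw":-0.2},{"slide":[-0.6,0,0],"angular":[0,0,0],"claw":-0.2}]'
python3 -m creep '[{"slide":[-0.6,0,0],"angular":[0,0,0],"claw":-0.2},{"slide":[-0.6,0,0],"angular":[0,0,0],"claw":-0.2},{"slide":[-0.6,0,0],"angular":[0,0,0],"claw":-0.2},{"slide":[-0.6,0,0],"angular":[0,0,0],"claw":-0.2},{"slide":[-0.6,0,0],"angular":[0,0,0],"claw":-0.2},{"slide":[0,0,0],"angular":[0,0,0],"claw":-0.2}]'; python3 w.py
python3 - <<'E'
from h import *
a=cv2.resize(viewer.snapshot("scene")[140:270,270:420],None,fx=3,fy=3,interpolation=cv2.INTER_CUBIC)
b=cv2.resize(viewer.snapshot("top")[200:330,200:315],None,fx=3,fy=3,interpolation=cv2.INTER_CUBIC)
cv2.imwrite('pics/s4.png',np.hstack([a,b]))
E
```

```text
t: 7.85
tcp_pos: [0.4685, 0.1387, 0.1662]
tool_rot: [0.686, 0.728, -0.0, -0.0]
force: [0.9, 1.5, -0.2]
finger_gap: 0.399
gripper_force: 0.4
t: 8.35
tcp_pos: [0.4706, 0.1084, 0.1663]
tool_rot: [0.686, 0.727, -0.0, 0.0]
force: [-0.4, -0.9, -0.5]
finger_gap: 0.398
gripper_force: 0.0
t 8.35 world [0.4706 0.1084 0.1663] org [-0.0038  0.0838  0.1663] yaw 1.629 tilt [-0.    -0.001 -1.   ] F [-0.4 -0.9 -0.5] q [-0.01  0.44  1.85 -0.    0.85 -0.06] gap 0.398 0.0
```

View pics/s4.png

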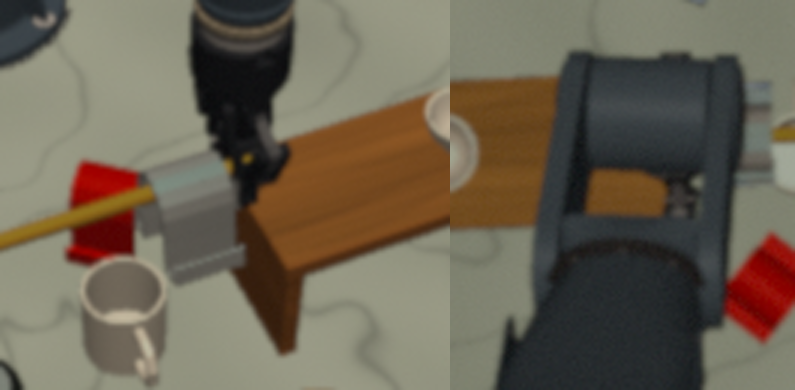

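The hanger now hangs level astride the rail, clear of the riser (crop 195,210). Pushing on to the collar.

```bash
python3 -m creep '[{"slide":[-0.6,0,0],"angular":[0,0,0],"claw":-0.2},{"slide":[-0.7,0,0],"angular":[0,0,0],"claw":-0.2},{"slide":[-0.7,0,0],"angular":[0,0,0],"claw":-0.2},{"slide":[-0.7,0,0],"angular":[0,0,0],"claw":-0.2},{"slide":[-0.7,0,0],"angular":[0,0,0],"claw":-0.2},{"slide":[-0.7,0,0],"angular":[0,0,0],"claw":-0.2},{"slide":[-0.7,0,0],"angular":[0,0,0],"claw":-0.2},{"slide":[-0.7,0,0],"angular":[0,0,0],"claw":-0.2},{"slide":[-0.7,0,0],"angular":[0,0,0],"claw":-0.2},{"slide":[-0.7,0,0],"angular":[0,0,0],"claw":-0.2}]'
python3 -m creep '[{"slide":[-0.7,0,0],"angular":[0,0,0],"claw":-0.2},{"slide":[-0.7,0,0],"angular":[0,0,0],"claw":-0.2},{"slide":[-0.7,0,0],"angular":[0,0,0],"claw":-0.2},{"slide":[-0.7,0,0],"angular":[0,0,0],"claw":-0.2},{"slide":[-0.7,0,0],"angular":[0,0,0],"claw":-0.2},{"slide":[-0.7,0,0],"angular":[0,0,0],"claw":-0.2},{"slide":[-0.7,0,0],"angular":[0,0,0],"claw":-0.2},{"slide":[-0.7,0,0],"angular":[0,0,0],"claw":-0.2},{"slide":[-0.4,0,0],"angular":[0,0,0],"claw":-0.2},{"slide":[0,0,0],"angular":[0,0,0],"claw":-0.2}]'; python3 w.py
```

```text
t: 9.28
tcp_pos: [0.4746, 0.0399, 0.1663]
tool_rot: [0.686, 0.728, 0.0, -0.0]
force: [0.2, 2.0, 0.1]
finger_gap: 0.398
gripper_force: 0.5
t: 10.12
tcp_pos: [0.4783, -0.0204, 0.1663]
tool_rot: [0.686, 0.727, -0.0, 0.0]
force: [0.3, 0.0, -1.0]
finger_gap: 0.402
gripper_force: 0.0
t 10.1167 world [ 0.4783 -0.0204  0.1663] org [-0.0048 -0.0451  0.1663] yaw 1.629 tilt [ 0.    -0.001 -1.   ] F [ 0.3  0.  -1. ] q [-0.28  0.43  1.86 -0.    0.85 -0.33] gap 0.402 0.0
```

```bash
python3 -m creep '[{"slide":[-0.4,0,0],"angular":[0,0,0],"claw":-0.2},{"slide":[-0.4,0,0],"angular":[0,0,0],"claw":-0.2},{"slide":[-0.4,0,0],"angular":[0,0,0],"claw":-0.2},{"slide":[-0.3,0,0],"angular":[0,0,0],"claw":-0.2}]'
python3 -m creep '[{"slide":[-0.2,0,0],"angular":[0,0,0],"claw":-0.2},{"slide":[-0.2,0,0],"angular":[0,0,0],"claw":-0.2},{"slide":[0,0,0],"angular":[0,0,0],"claw":-0.2}]'; python3 w.py
```

```text
t: 10.45
tcp_pos: [0.479, -0.0345, 0.1663]
tool_rot: [0.686, 0.728, -0.0, -0.0]
force: [-0.3, 0.9, -0.3]
finger_gap: 0.401
gripper_force: 0.5
t: 10.7
tcp_pos: [0.4787, -0.0348, 0.1662]
tool_rot: [0.687, 0.727, 0.002, -0.003]
force: [2.1, 12.8, 0.5]
finger_gap: 0.397
gripper_force: 6.9
t 10.7 world [ 0.4787 -0.0348  0.1662] org [-0.0053 -0.0596  0.1662] yaw 1.628 tilt [-0.001  0.007 -1.   ] F [ 2.1 12.8  0.5] q [-0.31  0.44  1.86  0.01  0.85 -0.37] gap 0.397 6.9
```

It's up against the collar: 13 N at the expected position. Next I'll back off, rise and head for the narrow hanger.

```bash
python3 -m creep '[{"slide":[1,0,0],"angular":[0,0,0],"claw":-0.2},{"slide":[2,0,0],"angular":[0,0,0],"claw":-0.2},{"slide":[2,0,-1],"angular":[0,0,0],"claw":-0.2},{"slide":[0,0,-4],"angular":[0,0,0],"claw":-0.2},{"slide":[0,0,-4],"angular":[0,0,0],"claw":-0.2},{"slide":[0,0,-3],"angular":[0,0,0],"claw":-0.2},{"slide":[2,3.6,0],"angular":[0,0,0],"claw":1},{"slide":[1.5,3.8,0],"angular":[0,0,0],"claw":1},{"slide":[1.5,3.8,0],"angular":[0,0,0],"claw":1},{"slide":[1.5,3.8,0],"angular":[0,0,0],"claw":1}]'
python3 -m creep '[{"slide":[1.5,3.8,0],"angular":[0,0,0],"claw":1},{"slide":[0,0,0],"angular":[0,0,0.12],"claw":1},{"slide":[0,0,0],"angular":[0,0,0.12],"claw":1},{"slide":[0,0,0],"angular":[0,0,0.12],"claw":1},{"slide":[0,0,0],"angular":[0,0,0.1],"claw":1},{"slide":[0,0,0],"angular":[0,0,0],"claw":1}]'; python3 w.py .185,.070,.15
python3 - <<'E'
from h import *
a=cv2.resize(viewer.snapshot("scene")[150:340,200:430],None,fx=2,fy=2,interpolation=cv2.INTER_CUBIC)
b=cv2.resize(viewer.snapshot("top")[160:287,270:400],None,fx=2.6,fy=3,interpolation=cv2.INTER_CUBIC)
cv2.imwrite('pics/s5.png',np.hstack([a,cv2.resize(b,(330,380))]))
E
```

```text
t: 11.53
tcp_pos: [0.6235, 0.0861, 0.287]
tool_rot: [0.686, 0.728, -0.0, 0.001]
force: [0.2, -0.9, -0.9]
finger_gap: 0.94
gripper_force: 0.0
t: 12.03
tcp_pos: [0.659, 0.1025, 0.2858]
tool_rot: [0.834, 0.552, -0.001, 0.0]
force: [-1.0, -0.3, 0.6]
finger_gap: 0.998
gripper_force: 0.0
t 12.0333 world [0.659  0.1025 0.2858] org [0.1838 0.0653 0.2858] yaw 1.168 tilt [-0.001 -0.001 -1.   ] F [-1.  -0.3  0.6] q [-0.01  0.54  1.25 -0.    1.35  0.39] gap 0.998 0.0
to .185,.070,.15 slide cm [ 0.49 -0.1  13.58]
```

View pics/s5.png

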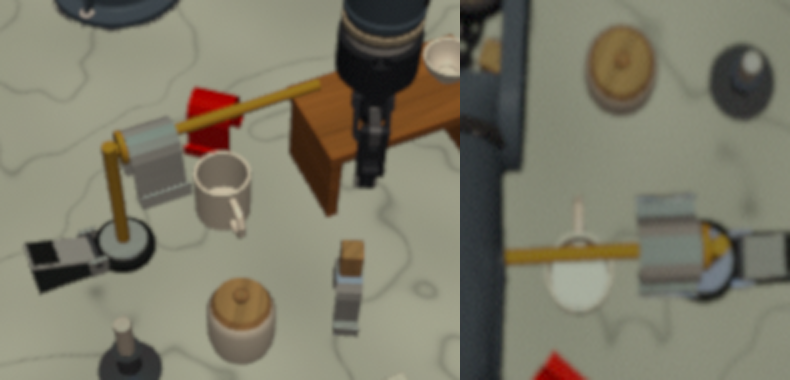

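The wide hanger hangs square at the collar (right view, 670,245) and the pedal is up. The narrow hanger is untouched at (348,290). Lowering and grasping its grip.

```bash
python3 -m creep '[{"slide":[0.5,-0.1,4],"angular":[0,0,0],"claw":1},{"slide":[0,0,4],"angular":[0,0,0],"claw":1},{"slide":[0,0,4],"angular":[0,0,0],"claw":1},{"slide":[0,0,4],"angular":[0,0,0],"claw":1},{"slide":[0,0,2.5],"angular":[0,0,0],"claw":1},{"slide":[0,0,1.5],"angular":[0,0,0],"claw":1},{"slide":[0,0,0],"angular":[0,0,0],"claw":1},{"slide":[0,0,0],"angular":[0,0,0],"claw":0}]' 40
python3 -m creep '[{"slide":[0,0,0],"angular":[0,0,0],"claw":-1},{"slide":[0,0,0],"angular":[0,0,0],"claw":-1},{"slide":[0,0,0],"angular":[0,0,0],"claw":-1},{"slide":[0,0,0],"angular":[0,0,0],"claw":-1},{"slide":[0,0,0],"angular":[0,0,0],"claw":-1}]' 40; python3 w.py
```

```text
t: 12.8
tcp_pos: [0.6598, 0.1075, 0.0856]
tool_rot: [0.833, 0.553, -0.001, -0.0]
force: [0.5, -0.1, 0.5]
finger_gap: 0.882
gripper_force: 0.0
t: 13.22
tcp_pos: [0.6607, 0.1078, 0.0876]
tool_rot: [0.834, 0.552, 0.001, 0.0]
force: [-1.0, 0.2, 2.4]
finger_gap: 0.295
gripper_force: 44.9
t 13.2167 world [0.6607 0.1078 0.0876] org [0.1858 0.0705 0.0876] yaw 1.17 tilt [ 0.002  0.    -1.   ] F [-1.   0.2  2.4] q [-0.    0.76  1.42  0.    0.96  0.4 ] gap 0.295 44.9
```

```bash
python3 -m creep '[{"slide":[0,0,-1],"angular":[0,0,0],"claw":-1},{"slide":[0,0,-3],"angular":[0,0,0],"claw":-1},{"slide":[0,0,-4],"angular":[0,0,0],"claw":-1},{"slide":[0,0,-4],"angular":[0,0,0],"claw":-1},{"slide":[0,0,-4],"angular":[0,0,0],"claw":-1},{"slide":[0,0,-4],"angular":[0,0,0],"claw":-1},{"slide":[0,0,-2.4],"angular":[0,0,-0.12],"claw":-1},{"slide":[0,0,0],"angular":[0,0,-0.12],"claw":-1},{"slide":[0,0,0],"angular":[0,0,-0.12],"claw":-1},{"slide":[0,0,0],"angular":[0,0,-0.11],"claw":-1}]'
python3 -m creep '[{"slide":[0,0,0],"angular":[0,0,0],"claw":-1},{"slide":[0,0,0],"angular":[0,0,0],"claw":-1}]'; python3 w.py 0,.02,.305
python3 - <<'E'
from h import *
a=cv2.resize(viewer.snapshot("scene")[120:310,230:430],None,fx=2,fy=2,interpolation=cv2.INTER_CUBIC)
b=cv2.resize(viewer.snapshot("top")[140:267,250:383],None,fx=3,fy=3,interpolation=cv2.INTER_CUBIC)
cv2.imwrite('pics/s6.png',np.hstack([a,cv2.resize(b,(398,380))]))
E
```

```text
t: 14.05
tcp_pos: [0.66, 0.1076, 0.3118]
tool_rot: [0.68, 0.733, 0.0, 0.001]
force: [-0.7, 0.1, -2.5]
finger_gap: 0.296
gripper_force: 44.3
t: 14.22
tcp_pos: [0.6599, 0.1076, 0.3104]
tool_rot: [0.683, 0.73, -0.0, -0.0]
force: [0.5, 1.0, -2.2]
finger_gap: 0.3
gripper_force: 44.3
t 14.2167 world [0.6599 0.1076 0.3104] org [0.185  0.0703 0.3104] yaw 1.637 tilt [-0. -0. -1.] F [ 0.5  1.  -2.2] q [-0.01  0.52  1.22 -0.    1.4  -0.07] gap 0.3 44.3
to 0,.02,.305 slide cm [ -5.05 -18.5    0.55]
```

View pics/s6.png

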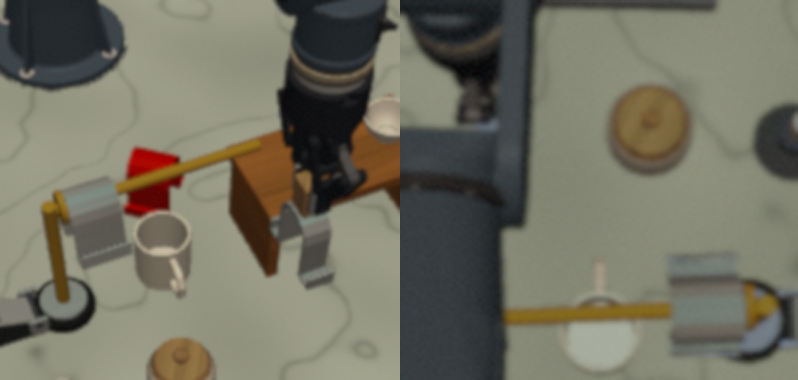

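The narrow hanger is held upright and square (crop 300,240). Carrying it over the rail.

```bash
python3 -m creep '[{"slide":[-0.7,-2.5,0],"angular":[0,0,0],"claw":-1},{"slide":[-0.9,-3.4,0],"angular":[0,0,0],"claw":-1},{"slide":[-0.9,-3.4,0],"angular":[0,0,0],"claw":-1},{"slide":[-0.9,-3.4,0],"angular":[0,0,0],"claw":-1},{"slide":[-0.9,-3.4,0],"angular":[0,0,0],"claw":-1},{"slide":[-0.7,-2.4,0],"angular":[0,0,0],"claw":-1},{"slide":[0,0,0],"angular":[0,0,0],"claw":-1},{"slide":[0,0,0],"angular":[0,0,0],"claw":-1},{"slide":[0,0,0],"angular":[0,0,0],"claw":-1}]'
python3 w.py 0,.02,.212
python3 - <<'E'
from h import *
a=cv2.resize(viewer.snapshot("scene")[120:310,200:400],None,fx=3,fy=3,interpolation=cv2.INTER_CUBIC)
cv2.imwrite('pics/s7.png',a)
E
```

```text
t: 15.07
tcp_pos: [0.4803, 0.0449, 0.3109]
tool_rot: [0.683, 0.731, 0.001, 0.001]
force: [1.1, -1.1, -1.0]
finger_gap: 0.293
gripper_force: 44.2
t 15.0667 world [0.4803 0.0449 0.3109] org [0.0016 0.0198 0.3109] yaw 1.639 tilt [ 0.003 -0.    -1.   ] F [ 1.1 -1.1 -1. ] q [-0.14  0.24  1.67  0.    1.23 -0.21] gap 0.293 44.2
to 0,.02,.212 slide cm [ 0.02 -0.19  9.89]
```

View pics/s7.png

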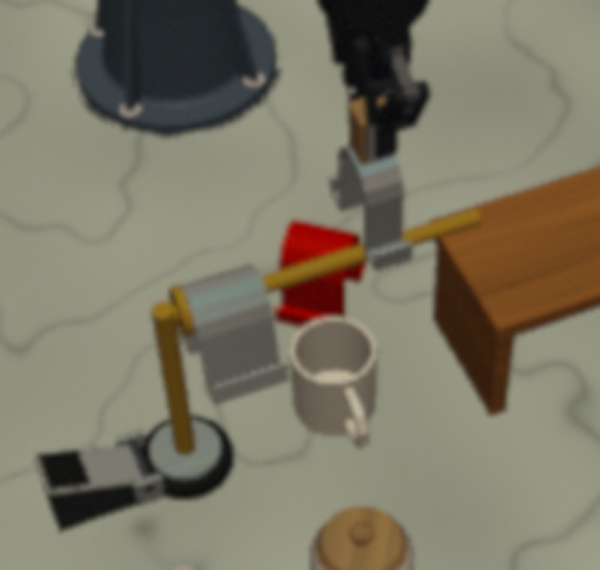

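The narrow hanger hangs centred above the free stretch of rail (crop 375,200). I miscounted: that was the 11th picture against a limit of 10, so I won't view any more and will check by numbers from here. Lowering.

```bash
python3 -m creep '[{"slide":[0,-0.1,2],"angular":[0,0,0],"claw":-1},{"slide":[0,0,2.5],"angular":[0,0,0],"claw":-1},{"slide":[0,0,2],"angular":[0,0,0],"claw":-1},{"slide":[0,0,1.5],"angular":[0,0,0],"claw":-1},{"slide":[0,0,0.8],"angular":[0,0,0],"claw":-1},{"slide":[0,0,0.5],"angular":[0,0,0],"claw":-1},{"slide":[0,0,0],"angular":[0,0,0],"claw":-1},{"slide":[0,0,0],"angular":[0,0,0],"claw":-1}]'; python3 w.py
python3 -m creep '[{"slide":[0,0,0.3],"angular":[0,0,0],"claw":-1},{"slide":[0,0,0.3],"angular":[0,0,0],"claw":-1},{"slide":[0,0,0],"angular":[0,0,0],"claw":-1}]'; python3 w.py
```

```text
t: 15.78
tcp_pos: [0.4791, 0.0449, 0.2177]
tool_rot: [0.682, 0.731, 0.0, 0.0]
force: [0.6, -0.4, -1.9]
finger_gap: 0.297
gripper_force: 44.1
t 15.7833 world [0.4791 0.0449 0.2177] org [0.0005 0.0199 0.2177] yaw 1.64 tilt [ 0.001 -0.    -1.   ] F [ 0.6 -0.4 -1.9] q [-0.14  0.35  1.8  -0.    0.99 -0.21] gap 0.297 44.1
t: 16.03
tcp_pos: [0.4782, 0.0449, 0.2114]
tool_rot: [0.682, 0.731, 0.0, 0.0]
force: [-0.6, 0.8, -2.0]
finger_gap: 0.298
gripper_force: 44.2
t 16.0333 world [0.4782 0.0449 0.2114] org [-0.0005  0.02    0.2114] yaw 1.64 tilt [ 0. -0. -1.] F [-0.6  0.8 -2. ] q [-0.14  0.36  1.81  0.    0.97 -0.21] gap 0.298 44.2
```

```bash
python3 -m creep '[{"slide":[0,0,0.15],"angular":[0,0,0],"claw":-1},{"slide":[0,0,0],"angular":[0,0,0],"claw":-1}]'; python3 -m creep '[{"slide":[0,0,0.15],"angular":[0,0,0],"claw":-1},{"slide":[0,0,0],"angular":[0,0,0],"claw":-1}]'; python3 w.py
```

```text
t: 16.2
tcp_pos: [0.4782, 0.0449, 0.2112]
tool_rot: [0.682, 0.731, 0.0, 0.0]
force: [-2.0, 0.1, 7.3]
finger_gap: 0.296
gripper_force: 45.5
t: 16.37
tcp_pos: [0.4783, 0.0449, 0.2111]
tool_rot: [0.682, 0.731, 0.0, 0.001]
force: [-5.0, 1.3, 17.3]
finger_gap: 0.298
gripper_force: 46.8
t 16.3667 world [0.4783 0.0449 0.2111] org [-0.0004  0.02    0.2111] yaw 1.64 tilt [ 0.001 -0.    -1.   ] F [-5.   1.3 17.3] q [-0.14  0.36  1.81 -0.    0.97 -0.21] gap 0.298 46.8
```

Contact with the rail, at the expected height. I'll ease the load, open and retreat upward.

```bash
python3 -m creep '[{"slide":[0,0,-0.25],"angular":[0,0,0],"claw":-1},{"slide":[0,0,0],"angular":[0,0,0],"claw":-0.3},{"slide":[0,0,0],"angular":[0,0,0],"claw":0},{"slide":[0,0,0],"angular":[0,0,0],"claw":0.6},{"slide":[0,0,0],"angular":[0,0,0],"claw":0.6},{"slide":[0,0,-1],"angular":[0,0,0],"claw":0.6},{"slide":[0,0,-3],"angular":[0,0,0],"claw":0.6},{"slide":[0,0,-4],"angular":[0,0,0],"claw":0.6},{"slide":[0,0,-2],"angular":[0,0,0],"claw":0.6}]' 
python3 -m creep '[{"slide":[3.5,0,0],"angular":[0,0,0],"claw":0.6},{"slide":[4,0,0],"angular":[0,0,0],"claw":0.6},{"slide":[4,0,0],"angular":[0,0,0],"claw":0.6},{"slide":[4,0,0],"angular":[0,0,0],"claw":0.6},{"slide":[4,0,0],"angular":[0,0,0],"claw":0.6},{"slide":[4,0,0],"angular":[0,0,0],"claw":0.6},{"slide":[0,0,0],"angular":[0,0,0],"claw":0.6},{"slide":[0,0,0],"angular":[0,0,0],"claw":0.6}]'
python3 w.py
python3 - <<'E'
from h import *
np.set_printoptions(precision=4,suppress=True)
O=np.array([.480,.025,0]);c,s=np.cos(.067),np.sin(.067);A=np.array([[c,-s,0],[s,c,0],[0,0,1]])
I={n:viewer.snapshot(n) for n in("scene","top")}
for n,im in I.items(): cv2.imwrite(f'pics/end_{n}.png',im)
g={}
for n,im in I.items():   # wooden grip of the narrow hanger near its expected place
    u=proj(n,O+A@[0,.02,.224]); h=cv2.cvtColor(im,cv2.COLOR_BGR2HSV); m=cv2.inRange(h,(8,70,60),(22,190,255))
    k=np.zeros_like(m); x,y=u.astype(int); k[y-14:y+15,x-14:x+15]=m[y-14:y+15,x-14:x+15]
    C=max(cv2.findContours(k,0,2)[0],key=cv2.contourArea); M=cv2.moments(C); g[n]=(M['m10']/M['m00'],M['m01']/M['m00']); print(n,"expected",u,"found",g[n],cv2.boundingRect(C))
P,e=tri(g["scene"],g["top"]); print("grip org",A.T@(P-O),e)
# grey patches (low saturation) around the rail in the top view
h=cv2.cvtColor(I["top"],cv2.COLOR_BGR2HSV); print("top row of S along rail:")
for y in np.arange(-.14,.11,.01):
    a=[]
    for x in(-.018,.018):
        u=proj("top",O+A@[x,y,.195]).round().astype(int); a.append(I["top"][u[1],u[0]].tolist())
    print(round(y,3),a)
E
```

```text
t: 17.12
tcp_pos: [0.4796, 0.0447, 0.314]
tool_rot: [0.682, 0.731, 0.001, 0.002]
force: [0.8, -0.0, -0.4]
finger_gap: 0.803
gripper_force: 0.0
t: 17.78
tcp_pos: [0.4612, 0.2812, 0.3102]
tool_rot: [0.681, 0.733, -0.0, -0.0]
force: [-0.9, -0.4, 0.5]
finger_gap: 0.801
gripper_force: 0.0
t 17.7833 world [0.4612 0.2812 0.3102] org [-0.0016  0.2569  0.3102] yaw 1.644 tilt [-0.001 -0.001 -1.   ] F [-0.9 -0.4  0.5] q [ 0.34  0.33  1.54 -0.    1.27  0.27] gap 0.801 0.0
scene expected [323.1635 194.1567] found (323.78726591760295, 194.71161048689137) (314, 185, 24, 20)
top expected [303.6083 244.2123] found (303.5302564102564, 243.00717948717949) (289, 236, 29, 13)
grip org [0.0029 0.0202 0.2249] 0.0002465174830124063
top row of S along rail:
-0.14 [[101, 99, 96], [35, 44, 48]]
-0.13 [[85, 91, 95], [66, 83, 94]]
-0.12 [[86, 95, 100], [87, 96, 101]]
-0.11 [[88, 96, 100], [86, 94, 99]]
-0.1 [[86, 95, 99], [89, 99, 103]]
-0.09 [[84, 94, 99], [88, 98, 102]]
-0.08 [[82, 91, 96], [86, 96, 101]]
-0.07 [[81, 90, 93], [92, 104, 106]]
-0.06 [[113, 130, 129], [104, 122, 119]]
-0.05 [[113, 130, 128], [102, 118, 116]]
-0.04 [[123, 142, 143], [111, 128, 125]]
-0.03 [[148, 163, 157], [113, 129, 127]]
-0.02 [[150, 163, 158], [116, 134, 132]]
-0.01 [[149, 164, 158], [130, 148, 152]]
0.0 [[143, 157, 152], [110, 128, 126]]
0.01 [[79, 86, 90], [64, 93, 112]]
0.02 [[79, 86, 91], [58, 96, 116]]
0.03 [[79, 86, 90], [58, 95, 116]]
0.04 [[108, 126, 123], [110, 128, 125]]
0.05 [[111, 128, 127], [112, 130, 127]]
0.06 [[110, 130, 126], [112, 130, 128]]
0.07 [[113, 131, 128], [114, 131, 129]]
0.08 [[113, 131, 129], [112, 131, 128]]
0.09 [[106, 123, 121], [89, 105, 108]]
0.1 [[24, 68, 106], [22, 61, 94]]
```

Measured, the wide hanger spans y -130 to -70 mm, against the collar. The narrow grip is at y 20 mm, 225 mm up (224 expected), so it is seated on the rail. Handing in.

```bash
python3 -c "
from station import ticket; print(ticket.sign_off())"
```

```text
the job is handed in; nothing more can be done
None
```

The job is handed in (no verdict was returned): pedal pressed to its stop and back up, wide hanger against the collar, narrow hanger seated on the free rail, all checked from camera measurements; I viewed 11 pictures, one over your limit of 10.

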